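Set a scored glass plate on the snapping table and hold it at the edge

ROBOT

A 7-joint arm with a two-finger parallel gripper is mounted at the origin on a cart in front of the work surface, level with it; the furniture and walls round the work are solid. World frame = base frame: x ahead of the robot, y to its left, z up, the work surface at z = 0. Lengths are in m, angles in rad, forces in N, time in s.
With the tool pointing down it reaches from about 0.35 to 0.9 m from the base axis. Payload 8.1 kg.
Tool frame: the origin (TCP) lies midway between the tips of the shut fingers; the grasp point (between the pads) lies 19 mm behind it; z points along the fingers, y is the line along which they close (so a half turn about z gives the same grasp; the last joint's range is limited). The gripper opens to 92 mm and grips with 3 to 60 N. Pads are 19 mm wide; open, the fingers measure 130 mm over their backs; the gripper's body (75 mm by 190 mm) begins 47 mm behind the grasp point.
Start: joints at [1.047, 0.434, 0.025, 1.573, -0.012, 1.134, -0.075], TCP at [0.255, -0.571, 0.227] pointing down, gripper open.
Joint ranges: [-2.62, 2.62], [-0.44, 2.09], [-1.27, 1.32], [0.08, 2.57], [-1.32, 4.46], [0.12, 2], [-2.74, 2.74]. Speed limits (rad/s): [2.22, 2.22, 3.01, 3.01, 3.14, 3.14, 3.14].

INTERFACE

Orientations are given as a rotation vector (axis times angle).
In Python, from cell import manip, snapshot, get_calibration gives the robot as it stands.
- The arm moves only by the tool apply_moves, never from a script. Its argument "commands" is a list of rows, each an object of numbers: "tx", "ty", "tz": the shift along the tool's x, y, z in mm; "ax", "ay", "az": the turn, a rotation vector about the tool's x, y, z in rad; "jaw": the closure, from -1 (fully open) to 1 (shut). A call has 1 to 10 rows; each row shifts and turns the commanded pose from where the row before left it, along the tool's axes as they then stand; what a row does not reach is not made up. A row lasts 1/10 s, in which the tool goes at most 50 mm and 8.59 degrees, less where a joint would pass 70% of its speed; a pose out of reach is approached as far as the arm can. A call is refused whole if a number of a shift passes 50 or a number of a turn 0.15, either way. A call with a gripper value outside its range is refused whole. The fingers move at their own pace and stop on an object; the grip force is fixed at half the most. Time passes only in rows, so rows that do not move let the fingers close. It gives the time, the measured TCP pose, the force, the opening and the grip force at its end, in the units of the state.
- manip.observe(): the state, without advancing time (a new reading comes with each control period).
- snapshot(name): name is "side" or "top"; returns the picture (480x640x3 uint8, blue, green, red); there is no depth.
- get_calibration(name): a dict with "K" (3x3 intrinsics, pixels), "R" (3x3) and "t" (3): a world point X has camera coordinates R X + t. Camera axes: x right, y down, z forward; pixel columns grow to the right and rows downward; lengths in m; the calibration is good to about 2 mm. A picture is of the moment at which its call begins. get_calibration takes no time and is no camera call.
- manip.hand_in(): hands the job in; it is judged then, once.
The state is a dict: "time": time; "q": joint angles; "dq": joint speeds; "tau": joint torques, N m; "eef_pos": TCP position; "ee_rot": TCP orientation; "wrist_force": force on the tool from outside, world axes, zero at the start; "torque": the same for the moment, N m; "grip_width": opening from 0.0 (shut) to 1.0 (fully open); "gripper_force": force on a finger pad.
Only numpy, scipy, OpenCV 4.12 (cv2) and the standard library are available. Lean on these libraries where they do the work, as an engineer would, in place of code of your own. Each camera call takes 0.05 s, during which the arm holds its last target. There are 200 camera calls.

TASK

Three white-coated glass plates stand in the steel drying rack; take the one flagged with red tape along its top edge, which has a black score line across it. Draw it up out of its slot and lay it flat on the rail of the blue snapping table, coated face up, wholly behind the steel bridge, with the end that stood in the slot towards the bridge. Then slide it straight along the rail, out under the bridge, until the score line lies right over the black snapping edge, ready to be snapped. The longer part now sticks out and would tip down, so finish while still gripping the plate and holding it level on the rail; leave the other plates and the things on the bench where they are.

Things in the scene. Friction and masses are not known exactly. Their poses are not given: they have to be found in the camera images.
- scored_plate: glass plate with red tape at its top end and a black line, 150 x 50 x 4 mm, 80 g, in one of the rack's slots. Origin at its middle. x along its length: the -x end stands in the slot and must lead out over the edge, +x is its top end. y across its width (side edges at +-25 mm). +z out of the coated face: in the rack it looks up and to the robot, on the table it must be up
- score_line (a point): middle of the black score line on the plate's coated face: 88 mm from the plate's -x end, 62 mm from its +x end, so 13 mm from the plate's middle towards +x and 2 mm above its middle plane; axes as the plate's
- rack: fixed steel drying rack, foot 140 x 68 x 10 mm, origin on the bench under the middle slot. Three slots 38 mm apart along its x lean 40 degrees from vertical towards its +x (roughly away from the robot); plates slide in and out along that slant. They top out 127 mm above the bench. Cheeks beside the plates are 28 mm high, so the plates' side edges are free to be pinched above that
- table: fixed blue snapping table, origin under its middle, on the bench. Its rail is 165 mm long (along x, ends at x = +-82.5 mm), 32 mm wide, top 55 mm above the bench: a plate lying on it juts 9 mm past each side and can be pinched by its side edges. Below the rail are a 16 mm web and a foot plate 150 x 88 mm, 11 mm high
- table_edge (a point): middle of the black snapping edge (the rail's -x end, slanting towards the robot and to its right), on the rail's top, 55 mm above the bench; axes as the table's: outward is -x, the bridge and the rail lie to +x
- plain_plate_a: a plate like the scored one but without tape or line, in another slot; leave it. Axes as the scored plate's
- plain_plate_b: a second plate without tape or line, in another slot; leave it. Axes as the scored plate's
- marker: blue marker pen lying on the bench, 133 mm long, 13 mm high; leave it. Origin under its middle
- timer: white bench timer, 66 x 66 x 20 mm, on the bench; leave it. Origin under its middle
- tape: roll of light green tape, 83 mm across, 18 mm high, on the bench; leave it. Origin under its middle
- middle_slot (a point): floor of the middle slot, 10 mm above the bench; axes as the rack's. Slots are 6 mm wide for the 4 mm plates. Behind each plate a back rest, 40 mm wide, reaches 84 mm up along the plate; before it a lip, 40 mm wide, reaches 26 mm up
- bridge (a point): middle of the underside of the steel bridge over the rail, 10 mm above the rail's top and 16 mm behind the snapping edge; axes as the table's. The bridge is 10 mm deep (knobs 15 mm) along x, open 60 mm wide between its posts; its black knobs top out 28 mm above the rail

How it is judged:
By the outcome, as a careful person would: the job done as asked, in the order asked, and still so for the second after the job is handed in, while the arm keeps its last pose, push and grip.
It also fails if it takes over 51 s, if anything falls off the work surface, if the arm or the gripper's body presses on something with over 40 N, if the wrist force passes 120 N, or if a joint passes its speed limit or range.

## Working session

There is one attempt and no reset: what is moved stays moved. The work goes in short steps, Python scripts to look and compute and a tool call to move; the robot and the scene stay as the last step left them, time stands still between calls to the robot, and variables do not carry over. Pictures are saved under pics/ and viewed, at most 10 in all, crops included, and the job is handed in when it is done.

Besides the shell and the picture viewer there is one more tool, called after ">>>" as name(argument=value, ...), one argument or row to a line, values as JSON. apply_moves: Moves the arm, as the interface text tells. Its arguments: {"type":"object","properties":{"commands":{"type":"array","items":{"type":"object","properties":{"tx":{"type":"number"},"ty":{"type":"number"},"tz":{"type":"number"},"ax":{"type":"number"},"ay":{"type":"number"},"az":{"type":"number"},"jaw":{"type":"number"}}}}},"required":["commands"]}

```bash
mkdir -p pics; ls; python3 - <<'E'
from cell import manip, snapshot, get_calibration
import cv2
for n in("side","top"):
    cv2.imwrite(f"pics/{n}0.png",snapshot(n)); c=get_calibration(n); print(n,c)
print(manip.observe())
E
```

```text
pics
side {'K': array([[467.44021566,   0.        , 327.6580648 ],
       [  0.        , 467.44021566, 243.45733619],
       [  0.        ,   0.        ,   1.        ]]), 'R': array([[ 0.91355734, -0.40670028, -0.00280545],
       [-0.2304753 , -0.51200095, -0.82748786],
       [ 0.33510315,  0.7566042 , -0.5614766 ]]), 't': array([-0.49783222,  0.05094805,  1.02444941])}
top {'K': array([[572.50332994,   0.        , 310.44720788],
       [  0.        , 572.50332994, 238.69014075],
       [  0.        ,   0.        ,   1.        ]]), 'R': array([[-0.00950573, -0.99995428,  0.00103717],
       [-0.9911484 ,  0.00928466, -0.13243357],
       [ 0.13241789, -0.00228687, -0.99119134]]), 't': array([-0.17844453,  0.43449272,  1.19726553])}
{'time': 0.1, 'q': array([ 1.0474318 ,  0.43513729,  0.02497442,  1.57400549, -0.01159461,
        1.13400308, -0.07509806]), 'dq': array([-9.40066824e-04, -1.16348239e-03,  5.03635834e-04, -9.14456956e-04,
       -2.40463214e-04, -4.86615129e-04, -8.35844597e-05]), 'tau': array([ 3.78047014e-03, -6.69120526e+01,  9.88382176e-01, -3.15140820e+01,
       -6.04379503e-02,  3.75243556e-02, -1.01578905e-06]), 'eef_pos': array([ 0.25504787, -0.57008814,  0.22603365]), 'ee_rot': array([-3.07103205e+00, -6.55688782e-01,  6.64148434e-04]), 'wrist_force': array([ 0.41939355,  0.05706666, -0.64352461]), 'torque': array([-0.06588058,  0.08979238,  0.02839007]), 'gripper_force': 0.0, 'grip_width': 1.0009756963625163}
```

View pics/side0.png

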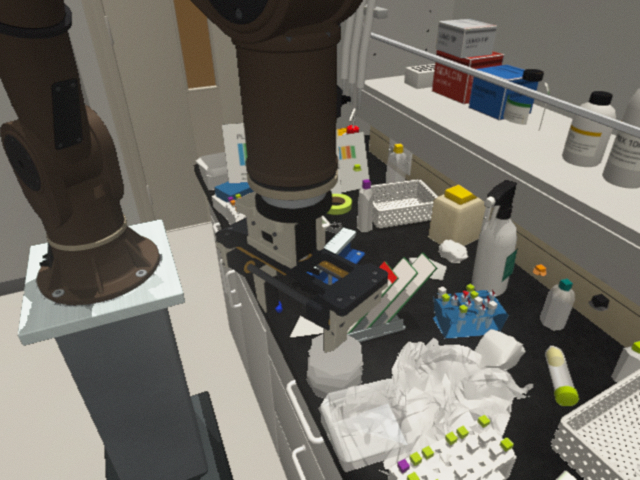

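View pics/top0.png

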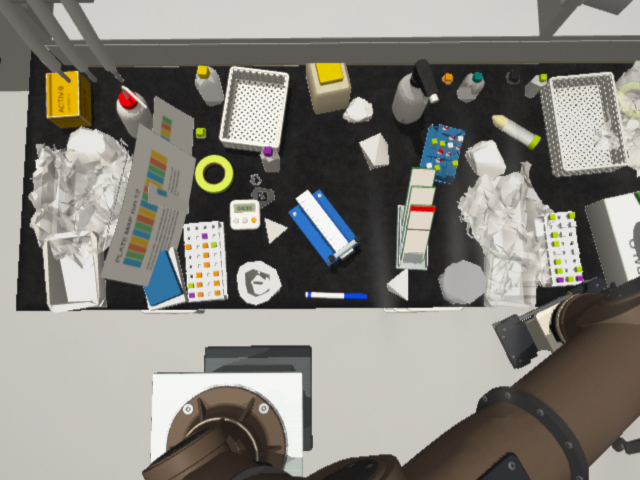

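```bash
python3 - <<'E'
import cv2,numpy as np
t=cv2.imread("pics/top0.png"); 
a=cv2.resize(t[155:285,270:460],(800,547),interpolation=cv2.INTER_CUBIC)
cv2.imwrite("pics/topc.png",a)
E
```

```text
(no output)
```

View pics/topc.png

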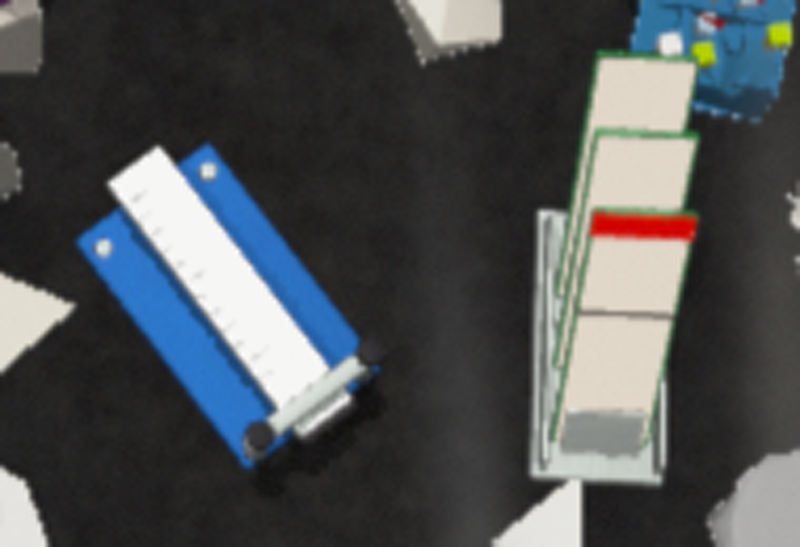

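The scored plate is in the front slot, nearest the robot. In the crop its red tape runs (592,215)–(697,215) and the score line is at about (627,313). The rail runs from the rear end at (132,165) to the snapping edge at about (325,420), with the bridge at (310,400).

```bash
cat > h.py <<'E'
import numpy as np
from cell import get_calibration
def ray(n,u,v,z):
    c=get_calibration(n);R,t=c["R"],c["t"]
    d=R.T@np.linalg.inv(c["K"])@np.array([u,v,1.]);o=-R.T@t
    return o+d*(z-o[2])/d[2]
def proj(n,X):
    c=get_calibration(n);p=c["K"]@(c["R"]@np.asarray(X,float)+c["t"]);return p[:2]/p[2]
def crop(cx,cy): return 270+(cx+.5)/(800/190)-.5, 155+(cy+.5)/(547/130)-.5
E
python3 - <<'E'
from h import *
np.set_printoptions(precision=4,suppress=True)
def P(l,z):
    r=np.array([ray("top",*crop(*p),z)for p in l]);print(r[:,:2].tolist() if 0 else r);return r
print("plate top corners");a=P([(592,213),(698,213)],.1275)
print("score ends");b=P([(580,312),(676,315)],.011+.088*np.cos(np.radians(40))+.0026)
print("plate b,c top");P([(597,133),(698,135)],.1275);P([(598,52),(695,60)],.1275)
print("rack foot");P([(540,210),(530,475),(660,482)],.01)
print("rail rear, front");r=P([(157,147),(108,183)],.055);f=P([(300,438),(352,398)],.055)
print("foot");c=P([(208,145),(78,242),(248,468),(378,370)],.011)
for x in(a,b,r,f):print(x.mean(0),np.linalg.norm(x[0]-x[1]))
print(c.mean(0),np.degrees(np.arctan2(*(r.mean(0)-f.mean(0))[[1,0]])),np.linalg.norm(r.mean(0)-f.mean(0)))
print([np.degrees(np.arctan2(*(p-q)[[1,0]])) for p,q in((c[0],c[3]),(c[1],c[2]))])
E
```

```text
plate top corners
[[ 0.4847 -0.3809  0.1275]
 [ 0.4843 -0.4309  0.1275]]
score ends
[[ 0.4445 -0.3818  0.081 ]
 [ 0.4426 -0.4286  0.081 ]]
plate b,c top
[[ 0.5232 -0.3845  0.1275]
 [ 0.5218 -0.4323  0.1275]]
[[ 0.5626 -0.3863  0.1275]
 [ 0.5583 -0.4323  0.1275]]
rack foot
[[ 0.5091 -0.375   0.01  ]
 [ 0.3708 -0.3658  0.01  ]
 [ 0.3665 -0.4324  0.01  ]]
rail rear, front
[[ 0.5345 -0.176   0.055 ]
 [ 0.5162 -0.1512  0.055 ]]
[[ 0.3866 -0.2455  0.055 ]
 [ 0.4063 -0.2717  0.055 ]]
foot
[[ 0.5451 -0.2025  0.011 ]
 [ 0.4942 -0.1344  0.011 ]
 [ 0.3757 -0.221   0.011 ]
 [ 0.4257 -0.2888  0.011 ]]
[ 0.4845 -0.4059  0.1275] 0.04996313566574166
[ 0.4436 -0.4052  0.081 ] 0.04685490241351064
[ 0.5254 -0.1636  0.055 ] 0.03077816542850571
[ 0.3964 -0.2586  0.055 ] 0.032755120563418165
[ 0.4602 -0.2117  0.011 ] 36.396609361620285 0.16018439028168358
[np.float64(35.878470928557256), np.float64(36.167266311968106)]
```

```bash
cat >> h.py <<'E'
from scipy.spatial.transform import Rotation as Ro
def tool(yaw,tilt):
    "tool z down, tilted by tilt deg so that fingers point towards heading yaw; tool y across, to the right"
    a,t=np.radians([yaw,tilt]);h=np.array([np.cos(a),np.sin(a),0]);l=np.array([-np.sin(a),np.cos(a),0])
    z=np.sin(t)*h-np.cos(t)*np.array([0,0,1]);y=-l
    return Ro.from_matrix(np.c_[np.cross(y,z),y,z])
def plan(p1,R1,n,p0=None,R0=None):
    from cell import manip
    o=manip.observe()
    p0=o["eef_pos"] if p0 is None else p0; R0=Ro.from_rotvec(o["ee_rot"]) if R0 is None else R0
    w=(R0.inv()*R1).as_rotvec()/n; S=sum(Ro.from_rotvec(w*k).as_matrix() for k in range(n))
    d=np.linalg.solve(R0.as_matrix()@S,np.asarray(p1)-p0)*1000
    print(n,"rows t",np.round(d,2),"a",np.round(w,4),"from",np.round(p0,4)); return d,w
E
python3 - <<'E'
from h import *
plan([.408,-.401,.176],tool(-3.75,25),10)
E
```

```text
10 rows t [ 17.41 -13.79   8.36] a [-0.0107  0.0428  0.0478] from [ 0.255  -0.5701  0.226 ]
```

>>> apply_moves(
  commands=[
    {"tx": 17.4,"ty": -13.8,"tz": 8.4,"ax": -0.0107,"ay": 0.0428,"az": 0.0478,"jaw": -1},
    {"tx": 17.4,"ty": -13.8,"tz": 8.4,"ax": -0.0107,"ay": 0.0428,"az": 0.0478,"jaw": -1},
    {"tx": 17.4,"ty": -13.8,"tz": 8.4,"ax": -0.0107,"ay": 0.0428,"az": 0.0478,"jaw": -1},
    {"tx": 17.4,"ty": -13.8,"tz": 8.4,"ax": -0.0107,"ay": 0.0428,"az": 0.0478,"jaw": -1},
    {"tx": 17.4,"ty": -13.8,"tz": 8.4,"ax": -0.0107,"ay": 0.0428,"az": 0.0478,"jaw": -1},
    {"tx": 17.4,"ty": -13.8,"tz": 8.4,"ax": -0.0107,"ay": 0.0428,"az": 0.0478,"jaw": -1},
    {"tx": 17.4,"ty": -13.8,"tz": 8.4,"ax": -0.0107,"ay": 0.0428,"az": 0.0478,"jaw": -1},
    {"tx": 17.4,"ty": -13.8,"tz": 8.4,"ax": -0.0107,"ay": 0.0428,"az": 0.0478,"jaw": -1},
    {"tx": 17.4,"ty": -13.8,"tz": 8.4,"ax": -0.0107,"ay": 0.0428,"az": 0.0478,"jaw": -1},
    {"tx": 17.4,"ty": -13.8,"tz": 8.4,"ax": -0.0107,"ay": 0.0428,"az": 0.0478,"jaw": -1},
  ],
)

```text
time: 1.1
eef_pos: [0.4084, -0.4006, 0.1758]
ee_rot: [3.051, -0.103, 0.679]
wrist_force: [0.8, 0.4, 0.5]
grip_width: 0.997
gripper_force: 0.0
```

```bash
python3 - <<'E'
from h import *
from cell import snapshot
import cv2
o=__import__("cell").manip.observe();print(o["q"])
plan([.4587,-.4041,.0668],tool(-3.75,25),8)
cv2.imwrite("pics/s1.png",np.vstack([cv2.resize(snapshot("side")[190:400,220:520],(640,448))]))
E
```

```text
[ 1.00006324  0.28572774 -0.14360196  2.04971478 -0.52522797  0.55871823
 -0.35592773]
8 rows t [-0.07  0.02 15.01] a [ 0.0001 -0.0002 -0.0003] from [ 0.4084 -0.4006  0.1758]
```

View pics/s1.png

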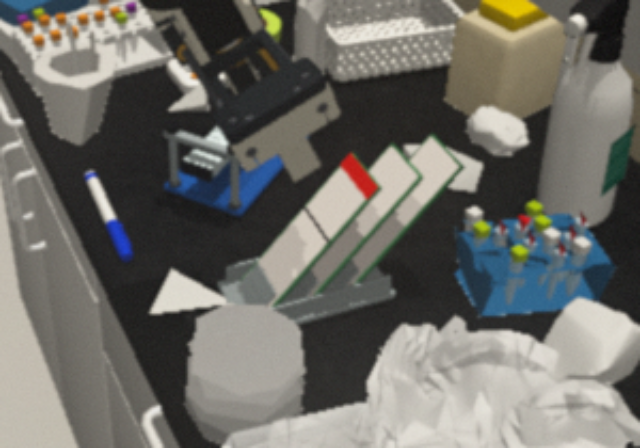

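The side crop shows the gripper above and left of the plates, with nothing tall beside the rack. The red tape's right corner is at about (376,185), which matches the top-view estimate.

>>> apply_moves(
  commands=[
    {"tz": 15,"jaw": -1},
    {"tz": 15,"jaw": -1},
    {"tz": 15,"jaw": -1},
    {"tz": 15,"jaw": -1},
    {"tz": 15,"jaw": -1},
    {"tz": 15,"jaw": -1},
    {"tz": 15,"jaw": -1},
    {"tz": 15,"jaw": -1},
    {"jaw": -1},
  ],
)

```text
invalid input at $.commands[0]: expected keys tx, ty, tz, ax, ay, az, jaw
```

```bash
python3 - <<'E'
from h import *
from cell import snapshot
import cv2
a=cv2.resize(snapshot("side")[220:380,300:500],(800,600)[:2],interpolation=cv2.INTER_CUBIC);b=cv2.resize(snapshot("top")[170:280,370:470],(500,550),interpolation=cv2.INTER_CUBIC)
cv2.imwrite("pics/s2.png",np.hstack([cv2.resize(a,(400,320)),cv2.resize(b,(400,320)[::1])]))
E
```

```text
(no output)
```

View pics/s2.png

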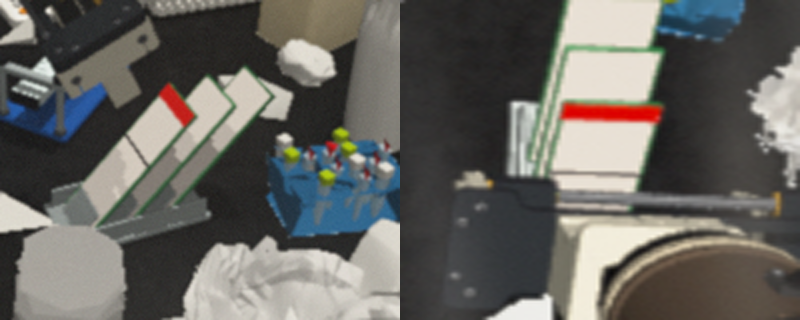

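The call was refused because every row needs all the keys, so the gripper is still at the pre-grasp pose. In the top view it straddles the plate. I'll repeat the approach with full rows.

>>> apply_moves(
  commands=[
    {"tx": 0,"ty": 0,"tz": 15,"ax": 0,"ay": 0,"az": 0,"jaw": -1},
    {"tx": 0,"ty": 0,"tz": 15,"ax": 0,"ay": 0,"az": 0,"jaw": -1},
    {"tx": 0,"ty": 0,"tz": 15,"ax": 0,"ay": 0,"az": 0,"jaw": -1},
    {"tx": 0,"ty": 0,"tz": 15,"ax": 0,"ay": 0,"az": 0,"jaw": -1},
    {"tx": 0,"ty": 0,"tz": 15,"ax": 0,"ay": 0,"az": 0,"jaw": -1},
    {"tx": 0,"ty": 0,"tz": 15,"ax": 0,"ay": 0,"az": 0,"jaw": -1},
    {"tx": 0,"ty": 0,"tz": 15,"ax": 0,"ay": 0,"az": 0,"jaw": -1},
    {"tx": 0,"ty": 0,"tz": 15,"ax": 0,"ay": 0,"az": 0,"jaw": -1},
    {"tx": 0,"ty": 0,"tz": 0,"ax": 0,"ay": 0,"az": 0,"jaw": -1},
  ],
)

```text
time: 2.15
eef_pos: [0.4584, -0.405, 0.0658]
ee_rot: [3.053, -0.099, 0.675]
wrist_force: [-0.0, 0.3, 0.1]
grip_width: 1.002
gripper_force: 0.0
```

```bash
python3 - <<'E'
from h import *
from cell import snapshot
import cv2
cv2.imwrite("pics/s3.png",cv2.resize(snapshot("side")[200:380,300:500],(800,600),interpolation=cv2.INTER_CUBIC))
G=np.array([.4587,-.4041,.0668])
plan(G,tool(-3.75,25),1)
E
```

```text
1 rows t [ 0.3  -1.1   0.07] a [-0.0001  0.0008  0.0003] from [ 0.4583 -0.4052  0.0667]
```

View pics/s3.png

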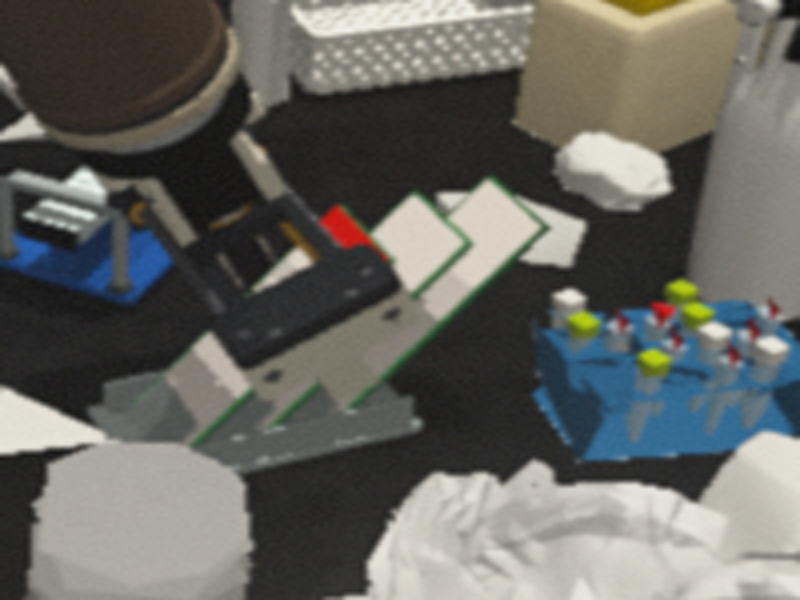

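The picture shows the fingers on both sides of the taped plate, with the tape visible at (345,225). I'll back off 4 mm to keep the tips clear of the neighbouring plate, then close.

>>> apply_moves(
  commands=[
    {"tx": 0,"ty": -1,"tz": -4,"ax": 0,"ay": 0,"az": 0,"jaw": -1},
    {"tx": 0,"ty": 0,"tz": 0,"ax": 0,"ay": 0,"az": 0,"jaw": 1},
    {"tx": 0,"ty": 0,"tz": 0,"ax": 0,"ay": 0,"az": 0,"jaw": 1},
    {"tx": 0,"ty": 0,"tz": 0,"ax": 0,"ay": 0,"az": 0,"jaw": 1},
    {"tx": 0,"ty": 0,"tz": 0,"ax": 0,"ay": 0,"az": 0,"jaw": 1},
    {"tx": 0,"ty": 0,"tz": 0,"ax": 0,"ay": 0,"az": 0,"jaw": 1},
    {"tx": 0,"ty": 0,"tz": 0,"ax": 0,"ay": 0,"az": 0,"jaw": 1},
    {"tx": 0,"ty": 0,"tz": 0,"ax": 0,"ay": 0,"az": 0,"jaw": 1},
  ],
)

```text
time: 3.0
eef_pos: [0.4573, -0.4037, 0.0711]
ee_rot: [3.051, -0.099, 0.677]
wrist_force: [-1.5, -0.5, 0.9]
grip_width: 0.536
gripper_force: 30.0
```

>>> apply_moves(
  commands=[
    {"tx": 4.5,"ty": 0,"tz": -2.1,"ax": 0,"ay": 0,"az": 0,"jaw": 1},
    {"tx": 9.1,"ty": 0,"tz": -4.2,"ax": 0,"ay": 0,"az": 0,"jaw": 1},
    {"tx": 9.1,"ty": 0,"tz": -4.2,"ax": 0,"ay": 0,"az": 0,"jaw": 1},
    {"tx": 13.6,"ty": 0,"tz": -6.3,"ax": 0,"ay": 0,"az": 0,"jaw": 1},
    {"tx": 13.6,"ty": 0,"tz": -6.3,"ax": 0,"ay": 0,"az": 0,"jaw": 1},
    {"tx": 13.6,"ty": 0,"tz": -6.3,"ax": 0,"ay": 0,"az": 0,"jaw": 1},
    {"tx": 13.6,"ty": 0,"tz": -6.3,"ax": 0,"ay": 0,"az": 0,"jaw": 1},
    {"tx": 13.6,"ty": 0,"tz": -6.3,"ax": 0,"ay": 0,"az": 0,"jaw": 1},
    {"tx": 13.6,"ty": 0,"tz": -6.3,"ax": 0,"ay": 0,"az": 0,"jaw": 1},
    {"tx": 13.6,"ty": 0,"tz": -6.3,"ax": 0,"ay": 0,"az": 0,"jaw": 1},
  ],
)

```text
time: 4.0
eef_pos: [0.542, -0.4087, 0.172]
ee_rot: [3.05, -0.098, 0.678]
wrist_force: [0.1, 0.5, -0.1]
grip_width: 0.537
gripper_force: 30.0
```

```bash
python3 - <<'E'
from h import *
from cell import snapshot
import cv2
cv2.imwrite("pics/s4.png",np.hstack([cv2.resize(snapshot("side")[160:380,280:500],(400,400),interpolation=cv2.INTER_CUBIC),cv2.resize(snapshot("top")[130:290,320:480],(400,400),interpolation=cv2.INTER_CUBIC)]))
E
```

```text
(no output)
```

View pics/s4.png

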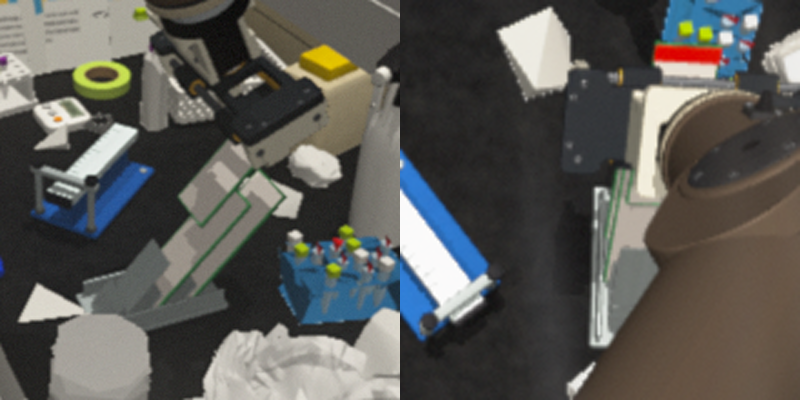

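The picture shows the plate drawn up along the slant, still parallel to its neighbours, with its lower end at about (187,195). The other two plates haven't moved.

```bash
cat >> h.py <<'E'
def T(R,p):
    M=np.eye(4);M[:3,:3]=R.as_matrix();M[:3,3]=p;return M
def axes(yaw,lean):  # plate pose: x dir elevated by lean deg, z up-ish
    return Ro.from_euler("ZY",[yaw,-lean],degrees=True)
E0=np.array([.394,-.260,.055]);YT=36.2
Rp=axes(-3.75,50);pl=np.array([.4845,-.4059,.1275])-Rp.apply([.075,0,.002])
TP=np.linalg.inv(T(Ro.from_rotvec([3.051,-.099,.677]),[.4573,-.4037,.0711]))@T(Rp,pl)  # plate in tool
def goal(d,z):  # tool pose for plate flat, -x end d behind edge, underside z above rail
    Rt=axes(YT,0);M=T(Rt,E0+Rt.apply([d+.075,0,z+.002]))@np.linalg.inv(TP)
    return M[:3,3],Ro.from_matrix(M[:3,:3])
E
python3 - <<'E'
from h import *
print(np.round(TP,3))
p=np.array([.5405,-.4087,.172]);R=Ro.from_rotvec([3.05,-.098,.678])
print(R.inv().apply([-.02,.0,.08])*1000)
p1=np.array([.5220,-.4087,.252]);g,Rg=goal(.030,.05)
print(g,Rg.as_matrix()[:,2])
plan(g,Rg,18,p1,R)
E
```

```text
[[ 0.906  0.001 -0.422 -0.019]
 [ 0.001 -1.     0.     0.   ]
 [-0.422 -0.001 -0.906 -0.006]
 [ 0.     0.     0.     1.   ]]
[ 15.81705827   1.42141831 -80.91847896]
[ 0.48998915 -0.18923065  0.0936488 ] [-0.34044244 -0.2497896  -0.90647896]
18 rows t [  1.33 -13.38   8.41] a [ 0.0001 -0.0465 -0.04  ] from [ 0.522  -0.4087  0.252 ]
```

>>> apply_moves(
  commands=[
    {"tx": 4,"ty": 0.3,"tz": -20,"ax": 0,"ay": 0,"az": 0,"jaw": 1},
    {"tx": 4,"ty": 0.3,"tz": -20,"ax": 0,"ay": 0,"az": 0,"jaw": 1},
    {"tx": 4,"ty": 0.3,"tz": -20,"ax": 0,"ay": 0,"az": 0,"jaw": 1},
    {"tx": 4,"ty": 0.3,"tz": -20,"ax": 0,"ay": 0,"az": 0,"jaw": 1},
  ],
)

```text
time: 4.5
eef_pos: [0.5208, -0.4085, 0.2501]
ee_rot: [3.051, -0.099, 0.676]
wrist_force: [0.2, -0.4, -0.8]
grip_width: 0.534
gripper_force: 30.0
```

```bash
python3 - <<'E'
from h import *
plan(*goal(.030,.08),18)
E
```

```text
18 rows t [  1.45 -13.16   6.6 ] a [ 0.     -0.0464 -0.04  ] from [ 0.5208 -0.4085  0.2501]
```

>>> apply_moves(
  commands=[
    {"tx": 1.45,"ty": -13.16,"tz": 6.6,"ax": 0,"ay": -0.0464,"az": -0.04,"jaw": 1},
    {"tx": 1.45,"ty": -13.16,"tz": 6.6,"ax": 0,"ay": -0.0464,"az": -0.04,"jaw": 1},
    {"tx": 1.45,"ty": -13.16,"tz": 6.6,"ax": 0,"ay": -0.0464,"az": -0.04,"jaw": 1},
    {"tx": 1.45,"ty": -13.16,"tz": 6.6,"ax": 0,"ay": -0.0464,"az": -0.04,"jaw": 1},
    {"tx": 1.45,"ty": -13.16,"tz": 6.6,"ax": 0,"ay": -0.0464,"az": -0.04,"jaw": 1},
    {"tx": 1.45,"ty": -13.16,"tz": 6.6,"ax": 0,"ay": -0.0464,"az": -0.04,"jaw": 1},
    {"tx": 1.45,"ty": -13.16,"tz": 6.6,"ax": 0,"ay": -0.0464,"az": -0.04,"jaw": 1},
    {"tx": 1.45,"ty": -13.16,"tz": 6.6,"ax": 0,"ay": -0.0464,"az": -0.04,"jaw": 1},
    {"tx": 1.45,"ty": -13.16,"tz": 6.6,"ax": 0,"ay": -0.0464,"az": -0.04,"jaw": 1},
  ],
)

```text
time: 5.4
eef_pos: [0.538, -0.292, 0.1897]
ee_rot: [3.032, 0.436, 0.015]
wrist_force: [-0.1, 0.7, -2.4]
grip_width: 0.536
gripper_force: 30.0
```

>>> apply_moves(
  commands=[
    {"tx": 1.45,"ty": -13.16,"tz": 6.6,"ax": 0,"ay": -0.0464,"az": -0.04,"jaw": 1},
    {"tx": 1.45,"ty": -13.16,"tz": 6.6,"ax": 0,"ay": -0.0464,"az": -0.04,"jaw": 1},
    {"tx": 1.45,"ty": -13.16,"tz": 6.6,"ax": 0,"ay": -0.0464,"az": -0.04,"jaw": 1},
    {"tx": 1.45,"ty": -13.16,"tz": 6.6,"ax": 0,"ay": -0.0464,"az": -0.04,"jaw": 1},
    {"tx": 1.45,"ty": -13.16,"tz": 6.6,"ax": 0,"ay": -0.0464,"az": -0.04,"jaw": 1},
    {"tx": 1.45,"ty": -13.16,"tz": 6.6,"ax": 0,"ay": -0.0464,"az": -0.04,"jaw": 1},
    {"tx": 1.45,"ty": -13.16,"tz": 6.6,"ax": 0,"ay": -0.0464,"az": -0.04,"jaw": 1},
    {"tx": 1.45,"ty": -13.16,"tz": 6.6,"ax": 0,"ay": -0.0464,"az": -0.04,"jaw": 1},
    {"tx": 1.45,"ty": -13.16,"tz": 6.6,"ax": 0,"ay": -0.0464,"az": -0.04,"jaw": 1},
    {"tx": 0,"ty": 0,"tz": 0,"ax": 0,"ay": 0,"az": 0,"jaw": 1},
  ],
)

```text
time: 6.4
eef_pos: [0.4899, -0.1865, 0.1213]
ee_rot: [2.793, 0.924, -0.625]
wrist_force: [0.9, 0.4, -1.3]
grip_width: 0.54
gripper_force: 30.0
```

```bash
python3 - <<'E'
from h import *
from cell import snapshot
import cv2
plan(*goal(.030,.08),1);plan(*goal(.030,.012),7)
cv2.imwrite("pics/s5.png",np.hstack([cv2.resize(snapshot("side")[130:330,240:440],(400,400),interpolation=cv2.INTER_CUBIC),cv2.resize(snapshot("top")[150:310,250:410],(400,400),interpolation=cv2.INTER_CUBIC)]))
E
```

```text
1 rows t [-2.43  2.19 -1.45] a [-0.0005  0.0032  0.0066] from [ 0.4899 -0.1865  0.1213]
7 rows t [3.77 0.33 8.59] a [-0.0001  0.0005  0.0009] from [ 0.4899 -0.1865  0.1213]
```

View pics/s5.png

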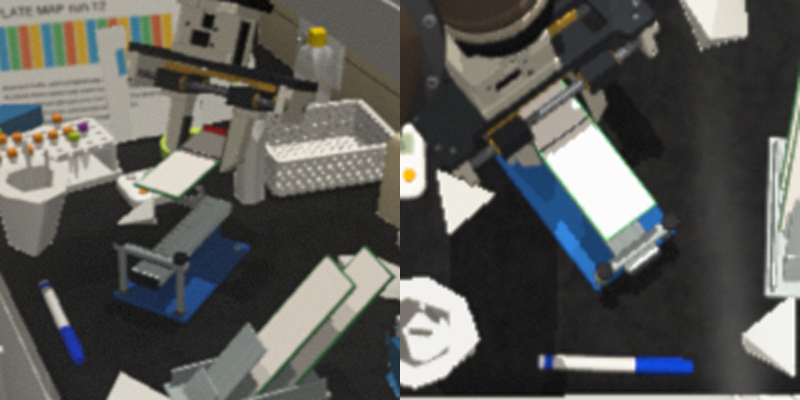

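The left panel shows the plate held above the rail, with its front corners at about (138,187) and (180,197). In the right panel those corners are at (608,243) and (655,205), just behind the bridge.

```bash
cat >> h.py <<'E'
def tri(a,b):
    import cv2
    Ps=[get_calibration(n)["K"]@np.c_[get_calibration(n)["R"],get_calibration(n)["t"]] for n in("side","top")]
    X=cv2.triangulatePoints(*Ps,np.array(a,float),np.array(b,float));return (X[:3]/X[3]).ravel()
E
python3 - <<'E'
from h import *
np.set_printoptions(precision=4,suppress=True)
s=lambda x,y:(240+x/2-.25,130+y/2-.25); t=lambda x,y:(250+(x-400)/2.5-.3,150+y/2.5-.3)
L=tri(s(138,187),t(608,243));R=tri(s(180,197),t(655,205))
from cell import manip
o=manip.observe();M=T(Ro.from_rotvec(o["ee_rot"]),o["eef_pos"])@TP
for n,c in(("L",[-.075,.025,.002,1]),("R",[-.075,-.025,.002,1])):
    X=(M@c)[:3];print(n,"pred",X,proj("side",X),proj("top",X))
print(L,s(138,187),t(608,243));print(R,s(180,197),t(655,205))
# table in top image, right panel: knobs, front edge
E
```

```text
L pred [ 0.4043 -0.2225  0.1382] [308.0567 221.6386] [331.2    245.5573]
R pred [ 0.4339 -0.2629  0.1383] [330.3152 228.3488] [351.6281 230.3394]
[ 0.4028 -0.2262  0.1366] (308.75, 223.25) (332.9, 246.89999999999998)
[ 0.4317 -0.2631  0.139 ] (329.75, 228.25) (351.7, 231.7)
```

```bash
python3 - <<'E'
from h import *
plan(*goal(.034,.010),8)
p,R=goal(.034,.01);print(R.inv().apply([0,0,-1]))
E
```

```text
8 rows t [ 4.05 -0.11  7.66] a [0.0002 0.     0.    ] from [ 0.4909 -0.1896  0.1229]
[ 4.22250955e-01 -1.65721812e-04  9.06478959e-01]
```

>>> apply_moves(
  commands=[
    {"tx": 4.05,"ty": -0.1,"tz": 7.65,"ax": 0,"ay": 0,"az": 0,"jaw": 1},
    {"tx": 4.05,"ty": -0.1,"tz": 7.65,"ax": 0,"ay": 0,"az": 0,"jaw": 1},
    {"tx": 4.05,"ty": -0.1,"tz": 7.65,"ax": 0,"ay": 0,"az": 0,"jaw": 1},
    {"tx": 4.05,"ty": -0.1,"tz": 7.65,"ax": 0,"ay": 0,"az": 0,"jaw": 1},
    {"tx": 4.05,"ty": -0.1,"tz": 7.65,"ax": 0,"ay": 0,"az": 0,"jaw": 1},
    {"tx": 4.05,"ty": -0.1,"tz": 7.65,"ax": 0,"ay": 0,"az": 0,"jaw": 1},
    {"tx": 4.05,"ty": -0.1,"tz": 7.65,"ax": 0,"ay": 0,"az": 0,"jaw": 1},
    {"tx": 4.05,"ty": -0.1,"tz": 7.65,"ax": 0,"ay": 0,"az": 0,"jaw": 1},
    {"tx": 0,"ty": 0,"tz": 0,"ax": 0,"ay": 0,"az": 0,"jaw": 1},
  ],
)

```text
time: 7.4
eef_pos: [0.4926, -0.1868, 0.0527]
ee_rot: [2.796, 0.916, -0.621]
wrist_force: [0.2, 0.1, -1.7]
grip_width: 0.54
gripper_force: 30.0
```

```bash
python3 - <<'E'
from h import *
plan(*goal(.034,.010),1);plan(*goal(.034,.00),1)
print(__import__("cell").manip.observe()["wrist_force"])
E
```

```text
1 rows t [-0.02  0.42 -1.01] a [0.0001 0.0011 0.0005] from [ 0.4926 -0.1868  0.0527]
1 rows t [4.21 0.42 8.05] a [0.0001 0.0011 0.0005] from [ 0.4926 -0.1868  0.0527]
[ 0.21214092  0.06523864 -1.68628986]
```

>>> apply_moves(
  commands=[
    {"tx": 0.84,"ty": 0,"tz": 1.8,"ax": 0,"ay": 0,"az": 0,"jaw": 1},
    {"tx": 0.84,"ty": 0,"tz": 1.8,"ax": 0,"ay": 0,"az": 0,"jaw": 1},
    {"tx": 0.84,"ty": 0,"tz": 1.8,"ax": 0,"ay": 0,"az": 0,"jaw": 1},
    {"tx": 0.42,"ty": 0,"tz": 0.9,"ax": 0,"ay": 0,"az": 0,"jaw": 1},
    {"tx": 0,"ty": 0,"tz": 0,"ax": 0,"ay": 0,"az": 0,"jaw": 1},
  ],
)

```text
time: 7.9
eef_pos: [0.4932, -0.187, 0.047]
ee_rot: [2.796, 0.915, -0.618]
wrist_force: [0.4, -0.7, -0.9]
grip_width: 0.535
gripper_force: 30.0
```

>>> apply_moves(
  commands=[
    {"tx": 0.42,"ty": 0,"tz": 0.9,"ax": 0,"ay": 0,"az": 0,"jaw": 1},
    {"tx": 0,"ty": 0,"tz": 0,"ax": 0,"ay": 0,"az": 0,"jaw": 1},
  ],
)

```text
time: 8.1
eef_pos: [0.4933, -0.187, 0.046]
ee_rot: [2.796, 0.915, -0.618]
wrist_force: [-0.3, -0.6, -0.4]
grip_width: 0.536
gripper_force: 30.0
```

>>> apply_moves(
  commands=[
    {"tx": 0.42,"ty": 0,"tz": 0.9,"ax": 0,"ay": 0,"az": 0,"jaw": 1},
    {"tx": 0.42,"ty": 0,"tz": 0.9,"ax": 0,"ay": 0,"az": 0,"jaw": 1},
    {"tx": 0,"ty": 0,"tz": 0,"ax": 0,"ay": 0,"az": 0,"jaw": 1},
  ],
)

```text
time: 8.4
eef_pos: [0.4933, -0.1871, 0.0442]
ee_rot: [2.795, 0.915, -0.618]
wrist_force: [-0.7, 0.8, 2.5]
grip_width: 0.534
gripper_force: 30.0
```

>>> apply_moves(
  commands=[
    {"tx": 0.42,"ty": 0,"tz": 0.9,"ax": 0,"ay": 0,"az": 0,"jaw": 1},
    {"tx": 0,"ty": 0,"tz": 0,"ax": 0,"ay": 0,"az": 0,"jaw": 1},
  ],
)

```text
time: 8.6
eef_pos: [0.4933, -0.1871, 0.044]
ee_rot: [2.795, 0.914, -0.618]
wrist_force: [-2.3, 2.1, 12.3]
grip_width: 0.538
gripper_force: 30.0
```

>>> apply_moves(
  commands=[
    {"tx": -0.42,"ty": 0,"tz": -0.9,"ax": 0,"ay": 0,"az": 0,"jaw": 1},
    {"tx": 0,"ty": 0,"tz": 0,"ax": 0,"ay": 0,"az": 0,"jaw": -1},
    {"tx": 0,"ty": 0,"tz": 0,"ax": 0,"ay": 0,"az": 0,"jaw": -1},
    {"tx": 0,"ty": 0,"tz": 0,"ax": 0,"ay": 0,"az": 0,"jaw": -1},
    {"tx": 0,"ty": 0,"tz": 0,"ax": 0,"ay": 0,"az": 0,"jaw": -1},
    {"tx": 0,"ty": 0,"tz": 0,"ax": 0,"ay": 0,"az": 0,"jaw": -1},
  ],
)

```text
time: 9.2
eef_pos: [0.4932, -0.187, 0.0439]
ee_rot: [2.796, 0.915, -0.618]
wrist_force: [-0.3, -0.2, -0.3]
grip_width: 0.921
gripper_force: 0.0
```

>>> apply_moves(
  commands=[
    {"tx": 0,"ty": 0,"tz": -10,"ax": 0,"ay": 0,"az": 0,"jaw": -1},
    {"tx": 0,"ty": 0,"tz": -20,"ax": 0,"ay": 0,"az": 0,"jaw": -1},
    {"tx": 0,"ty": 0,"tz": -25,"ax": 0,"ay": 0,"az": 0,"jaw": -1},
    {"tx": 0,"ty": 0,"tz": -25,"ax": 0,"ay": 0,"az": 0,"jaw": -1},
    {"tx": -20,"ty": 0,"tz": -25,"ax": 0,"ay": 0,"az": 0,"jaw": -1},
    {"tx": -20,"ty": 0,"tz": -25,"ax": 0,"ay": 0,"az": 0,"jaw": -1},
    {"tx": 0,"ty": 0,"tz": 0,"ax": 0,"ay": 0,"az": 0,"jaw": -1},
  ],
)

```text
time: 9.9
eef_pos: [0.5098, -0.1769, 0.1833]
ee_rot: [2.795, 0.912, -0.609]
wrist_force: [0.4, 0.3, -0.0]
grip_width: 1.001
gripper_force: 0.0
```

```bash
python3 - <<'E'
from h import *
from cell import snapshot
import cv2
a=snapshot("top");cv2.imwrite("pics/t6full.png",a);b=snapshot("side");cv2.imwrite("pics/s6full.png",b)
cv2.imwrite("pics/s6.png",np.hstack([cv2.resize(b[170:290,240:340],(350,420),interpolation=cv2.INTER_CUBIC),cv2.resize(a[170:280,270:380],(420,420),interpolation=cv2.INTER_CUBIC)]))
E
```

```text
(no output)
```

View pics/s6.png

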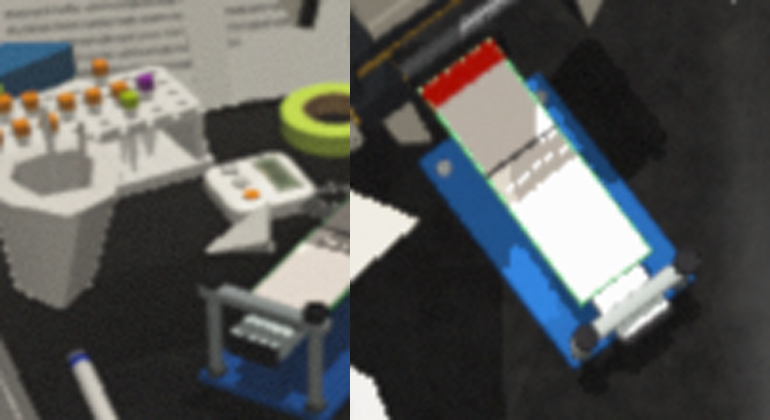

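The plate lies flat on the rail, coated face up. In the right panel (top view) its front corners are at (583,306) and (650,250), and the score runs (486,177)–(556,128). The bridge bar is at about (640,300), and the rail stub's end runs from about (620,340) to (667,305).

```bash
python3 - <<'E'
from h import *
np.set_printoptions(precision=4,suppress=True)
t=lambda x,y:(270+(x-350+.5)*110/420-.5,170+(y+.5)*110/420-.5)
W=lambda p,z:ray("top",*t(*p),z)
F=[W(p,.059) for p in((583,306),(650,250))];B=[W(p,.059) for p in((421,90),(497,38))];S=[W(p,.059) for p in((486,177),(556,128))]
E=[W(p,.055) for p in((620,340),(667,305))]
f,b,s,e=[np.mean(x,0) for x in(F,B,S,E)];print(f,b,s,e)
d=b-f;print(np.linalg.norm(d),np.degrees(np.arctan2(d[1],d[0])))
Rt=axes(YT,0)
for n,x in zip("fbse",(f,b,s,e)):print(n,Rt.inv().apply(x-E0)*1000)
E
```

```text
[ 0.4203 -0.2429  0.059 ] [ 0.5406 -0.1576  0.059 ] [ 0.4905 -0.1914  0.059 ] [ 0.3962 -0.2575  0.055 ]
0.14745513509902203 35.34248436955433
f [31.3478 -1.7715  4.    ]
b [178.7865  -3.9783   4.    ]
s [118.3764  -1.6694   4.    ]
e [ 3.2282  0.7565 -0.    ]
```

```bash
python3 - <<'E'
from h import *
np.set_printoptions(precision=4,suppress=True)
t=lambda x,y:(270+(x-350+.5)*110/420-.5,170+(y+.5)*110/420-.5)
for p in((585,341),(687,262)):print(axes(YT,0).inv().apply(ray("top",*t(*p),.083)-E0)*1000)
X=E0+axes(YT,0).apply([.1645,-.003,0]);X[2]=.125;print(X)
plan(X,tool(35.4,0),10)
E
```

```text
[12.6903 35.016  28.    ]
[ 13.9356 -34.4187  28.    ]
[ 0.5285 -0.1653  0.125 ]
10 rows t [3.48 0.3  4.84] a [0.0006 0.0434 0.0014] from [ 0.5087 -0.1757  0.1798]
```

>>> apply_moves(
  commands=[
    {"tx": 3.5,"ty": 0.3,"tz": 4.8,"ax": 0.0006,"ay": 0.0434,"az": 0.0014,"jaw": -1},
    {"tx": 3.5,"ty": 0.3,"tz": 4.8,"ax": 0.0006,"ay": 0.0434,"az": 0.0014,"jaw": -1},
    {"tx": 3.5,"ty": 0.3,"tz": 4.8,"ax": 0.0006,"ay": 0.0434,"az": 0.0014,"jaw": -1},
    {"tx": 3.5,"ty": 0.3,"tz": 4.8,"ax": 0.0006,"ay": 0.0434,"az": 0.0014,"jaw": -1},
    {"tx": 3.5,"ty": 0.3,"tz": 4.8,"ax": 0.0006,"ay": 0.0434,"az": 0.0014,"jaw": -1},
    {"tx": 3.5,"ty": 0.3,"tz": 4.8,"ax": 0.0006,"ay": 0.0434,"az": 0.0014,"jaw": -1},
    {"tx": 3.5,"ty": 0.3,"tz": 4.8,"ax": 0.0006,"ay": 0.0434,"az": 0.0014,"jaw": -1},
    {"tx": 3.5,"ty": 0.3,"tz": 4.8,"ax": 0.0006,"ay": 0.0434,"az": 0.0014,"jaw": -1},
    {"tx": 3.5,"ty": 0.3,"tz": 4.8,"ax": 0.0006,"ay": 0.0434,"az": 0.0014,"jaw": -1},
    {"tx": 3.5,"ty": 0.3,"tz": 4.8,"ax": 0.0006,"ay": 0.0434,"az": 0.0014,"jaw": -1},
  ],
)

```text
time: 11.0
eef_pos: [0.5278, -0.1646, 0.1231]
ee_rot: [-2.99, -0.955, 0.003]
wrist_force: [-0.7, 0.1, 0.9]
grip_width: 0.999
gripper_force: 0.0
```

```bash
python3 - <<'E'
from h import *
X=E0+axes(YT,0).apply([.1645,-.003,0]);X[2]=.042
plan(X,tool(35.4,0),8)
E
```

```text
8 rows t [ 0.04  0.13 10.13] a [-0.0004  0.0001  0.0001] from [ 0.5278 -0.1646  0.1231]
```

>>> apply_moves(
  commands=[
    {"tx": 0,"ty": 0.1,"tz": 15,"ax": 0,"ay": 0,"az": 0,"jaw": -1},
    {"tx": 0,"ty": 0.1,"tz": 15,"ax": 0,"ay": 0,"az": 0,"jaw": -1},
    {"tx": 0,"ty": 0.1,"tz": 15,"ax": 0,"ay": 0,"az": 0,"jaw": -1},
    {"tx": 0,"ty": 0.1,"tz": 15,"ax": 0,"ay": 0,"az": 0,"jaw": -1},
    {"tx": 0,"ty": 0.1,"tz": 15,"ax": 0,"ay": 0,"az": 0,"jaw": -1},
    {"tx": 0,"ty": 0.1,"tz": 6,"ax": 0,"ay": 0,"az": 0,"jaw": -1},
    {"tx": 0,"ty": 0,"tz": 0,"ax": 0,"ay": 0,"az": 0,"jaw": -1},
  ],
)

```text
time: 11.7
eef_pos: [0.5273, -0.1652, 0.0419]
ee_rot: [-2.99, -0.955, 0.007]
wrist_force: [-0.2, -0.7, 0.1]
grip_width: 1.002
gripper_force: 0.0
```

>>> apply_moves(
  commands=[
    {"tx": 0,"ty": 0,"tz": 0,"ax": 0,"ay": 0,"az": 0,"jaw": 1},
    {"tx": 0,"ty": 0,"tz": 0,"ax": 0,"ay": 0,"az": 0,"jaw": 1},
    {"tx": 0,"ty": 0,"tz": 0,"ax": 0,"ay": 0,"az": 0,"jaw": 1},
    {"tx": 0,"ty": 0,"tz": 0,"ax": 0,"ay": 0,"az": 0,"jaw": 1},
    {"tx": 0,"ty": 0,"tz": 0,"ax": 0,"ay": 0,"az": 0,"jaw": 1},
    {"tx": 0,"ty": 0,"tz": 0,"ax": 0,"ay": 0,"az": 0,"jaw": 1},
    {"tx": 0,"ty": 0,"tz": 0,"ax": 0,"ay": 0,"az": 0,"jaw": 1},
  ],
)

```text
time: 12.4
eef_pos: [0.5283, -0.1657, 0.0434]
ee_rot: [-2.992, -0.955, 0.003]
wrist_force: [0.4, -0.3, 2.7]
grip_width: 0.532
gripper_force: 30.0
```

```bash
python3 - <<'E'
from h import *
from cell import manip
o=manip.observe();print(axes(YT,0).inv().apply(o["eef_pos"]-E0)*1000,o["torque"])
x=Ro.from_rotvec(o["ee_rot"]).as_matrix()[:,0];print(np.degrees(np.arctan2(x[1],x[0])),x)
X=E0+axes(YT,0).apply([.1565,.0003,0]);X[2]=.042
plan(X,tool(36.2,0),4)
E
```

```text
[164.10166521  -3.21370434 -11.61816299] [ 0.10541247  0.07335506 -0.02094271]
35.412812133575564 [ 0.81499719  0.57946269 -0.00160142]
4 rows t [-1.91 -0.86  0.35] a [-0.0003  0.0004 -0.0034] from [ 0.5283 -0.1657  0.0434]
```

>>> apply_moves(
  commands=[
    {"tx": -1.9,"ty": -0.87,"tz": 0,"ax": 0,"ay": 0,"az": -0.0034,"jaw": 1},
    {"tx": -1.9,"ty": -0.87,"tz": 0,"ax": 0,"ay": 0,"az": -0.0034,"jaw": 1},
    {"tx": -1.9,"ty": -0.87,"tz": 0,"ax": 0,"ay": 0,"az": -0.0034,"jaw": 1},
    {"tx": -1.9,"ty": -0.87,"tz": 0,"ax": 0,"ay": 0,"az": -0.0034,"jaw": 1},
    {"tx": 0,"ty": 0,"tz": 0,"ax": 0,"ay": 0,"az": 0,"jaw": 1},
  ],
)

```text
time: 12.9
eef_pos: [0.5198, -0.1675, 0.0434]
ee_rot: [-2.986, -0.975, 0.003]
wrist_force: [-0.0, -0.4, 3.1]
grip_width: 0.533
gripper_force: 30.0
```

```bash
cat >> h.py <<'E'
def prof(img,n,xs,y,z,w=3):
    "mean brightness along table x (mm), averaged over lateral y +-w mm, at height z mm"
    import cv2
    P=np.array([[proj(n,E0+axes(YT,0).apply([x/1000,yy/1000,z/1000-.055])) for x in xs] for yy in np.linspace(y-w,y+w,5)]).astype(np.float32)
    g=cv2.cvtColor(img,cv2.COLOR_BGR2GRAY);return cv2.remap(g,P[...,0],P[...,1],cv2.INTER_LINEAR).mean(0)
E
python3 - <<'E'
from h import *
import cv2
from cell import snapshot,manip
o=manip.observe();print(o["eef_pos"],o["wrist_force"],axes(YT,0).inv().apply(o["eef_pos"]-E0)*1000)
np.set_printoptions(linewidth=180,precision=0,suppress=True)
a=cv2.imread("pics/t6full.png");b=cv2.imread("pics/s6full.png")
xs=np.arange(-12,30,2)
print(xs)
for n,i in(("top",a),("side",b)):print(n,"edge",prof(i,n,xs,0,55))
for n,i in(("top",a),("side",b)):print(n,"score",[prof(i,n,np.arange(104,130,2),y,59,2) for y in(-10,8)])
# lateral edge profile of plate in new top image
c=snapshot("top");cv2.imwrite("pics/t7full.png",c)
g=[]
for x in(35,60,90):
    r=[prof(c,"top",[x],y,59,.2)[0] for y in range(-34,36,2)];r=np.array(r);k=np.where(r>100)[0];print(x,-34+2*k[0],-34+2*k[-1],r)
E
```

```text
[ 0.51982997 -0.16750408  0.04338499] [-0.03444189 -0.40378257  3.12657027] [156.16840604   0.32463721 -11.61501265]
[-12 -10  -8  -6  -4  -2   0   2   4   6   8  10  12  14  16  18  20  22  24  26  28]
top edge [ 23.  22.  22.  23.  26.  39.  64. 134. 220. 217. 173. 158. 181. 207. 216. 219. 225. 246. 252. 252. 251.]
side edge [ 33.  28.  27.  27.  27.  31.  49.  84. 120. 129. 120. 111. 109. 120. 147. 175. 178. 151. 109.  83.  78.]
top score [array([180., 202., 213., 188., 176., 175., 165., 122., 114., 157., 174., 175., 176.]), array([197., 225., 200., 179., 179., 186., 183., 137., 121., 161., 174., 175., 175.])]
side score [array([120., 117., 117., 117., 115., 111., 106., 101., 102., 116., 126., 125., 122.]), array([150., 167., 168., 152., 133., 116., 103.,  90.,  81.,  91., 104., 112., 117.])]
35 -24 26 [ 94.  97.  95.  86.  96. 144. 173. 175. 172. 173. 173. 173. 174. 177. 179. 200. 209. 212. 212. 212. 213. 213. 213. 212. 212. 212. 213. 213. 202. 173. 113.  74.  70.  71.  71.]
60 -24 18 [ 61.  63.  58.  58.  80. 140. 196. 209. 211. 211. 210. 211. 211. 211. 212. 211. 211. 211. 212. 212. 212. 212. 211. 206. 181. 138. 104.  74.  54.  50.  49.  49.  49.  49.  53.]
90 -26 -6 [ 56.  60.  57.  63. 101. 172. 202. 210. 211. 210. 203. 145.  86.  80. 108.  96.  78.  75.  83.  69.  58.  53.  50.  48.  47.  46.  43.  45.  45.  46.  49.  51.  53.  52.  51.]
```

```bash
python3 - <<'E'
from h import *
import cv2
np.set_printoptions(linewidth=200,precision=0,suppress=True)
a=cv2.imread("pics/top0.png");b=cv2.imread("pics/side0.png")
sat=lambda i:cv2.merge([cv2.subtract(i[...,0],i[...,2])]*3)
x1=np.arange(-2,20,2);x2=np.arange(146,172,2)
print(x1,x2)
for y in(-38,-30,-24,24,30,38):print("foot",y,prof(sat(a),"top",x1,y,11,1),prof(sat(a),"top",x2,y,11,1))
x3=np.arange(154,176,2);print(x3)
for y in(-8,0,8):print("railrear",y,prof(a,"top",x3,y,55,1))
x4=np.arange(-10,10,1);print(x4)
for y in(-12,-6,0,6,12):print("front",y,prof(a,"top",x4,y,55,1))
# bridge bar: look across x at z=65..75
x5=np.arange(4,34,2);print(x5)
for y in(-26,-20,0,20,26):print("bar",y,prof(a,"top",x5,y,73,1))
E
```

```text
[-2  0  2  4  6  8 10 12 14 16 18] [146 148 150 152 154 156 158 160 162 164 166 168 170]
foot -38 [ 0.  0.  0.  0.  8. 18. 15.  5.  1.  0.  0.] [ 38.  80. 123. 152. 148. 117.  54.   7.   0.   0.   0.   0.   0.]
foot -30 [ 2.  1.  0.  2. 10. 31. 38. 20.  2.  0.  1.] [ 51.  90. 133. 150. 148. 113.  49.   7.   0.   0.   0.   0.   0.]
foot -24 [ 0.  0.  0.  0. 14. 47. 68. 36.  7.  1.  1.] [111. 104. 101.  97. 100.  85.  37.   5.   0.   0.   0.   0.   0.]
foot 24 [ 0.  0.  0.  2. 21. 64. 85. 46. 11.  1.  0.] [157. 157. 156. 155. 148. 119.  51.   9.   0.   0.   0.   0.   0.]
foot 30 [ 0.  0.  1.  1. 14. 35. 27.  9.  1.  0.  0.] [ 41.  79. 126. 155. 153. 118.  50.   6.   0.   1.   0.   0.   0.]
foot 38 [ 0.  0.  0.  2. 11. 40. 57. 35. 24. 35. 74.] [ 63.  92. 137. 151. 147. 118.  50.   6.   0.   0.   0.   0.   0.]
[154 156 158 160 162 164 166 168 170 172 174]
railrear -8 [246. 246. 245. 243. 220. 118.  48.  34.  33.  31.  30.]
railrear 0 [246. 246. 246. 243. 215. 119.  46.  33.  34.  33.  33.]
railrear 8 [246. 246. 246. 243. 209. 114.  42.  31.  31.  33.  33.]
[-10  -9  -8  -7  -6  -5  -4  -
[... 372 characters left out ...]
 161. 148.]
front 6 [ 22.  22.  21.  20.  20.  20.  21.  25.  34.  46.  61.  86. 122. 168. 204. 217. 205. 188. 172. 158.]
front 12 [ 22.  22.  23.  24.  24.  24.  26.  32.  40.  49.  61.  79. 113. 152. 183. 191. 187. 178. 164. 152.]
[ 4  6  8 10 12 14 16 18 20 22 24 26 28 30 32]
bar -26 [ 33.  54.  79. 132. 173. 182. 197. 177. 125. 103.  99.  99.  99. 100. 100.]
bar -20 [ 31.  57.  83. 138. 193. 213. 216. 192. 127.  95.  92.  92.  94.  94.  95.]
bar 0 [216. 180. 150. 159. 195. 214. 218. 208. 220. 243. 246. 246. 246. 246. 246.]
bar 20 [ 48.  60.  81. 140. 196. 215. 219. 196. 122.  89.  83.  82.  83.  85.  85.]
bar 26 [ 41.  66.  89. 105. 114. 113. 116. 109. 101.  97. 100. 102. 103. 104. 103.]
```

>>> apply_moves(
  commands=[
    {"tx": -5,"ty": 0,"tz": 0,"ax": 0,"ay": 0,"az": 0,"jaw": 1},
    {"tx": -5,"ty": 0,"tz": 0,"ax": 0,"ay": 0,"az": 0,"jaw": 1},
    {"tx": -5,"ty": 0,"tz": 0,"ax": 0,"ay": 0,"az": 0,"jaw": 1},
    {"tx": -5,"ty": 0,"tz": 0,"ax": 0,"ay": 0,"az": 0,"jaw": 1},
    {"tx": -5,"ty": 0,"tz": 0,"ax": 0,"ay": 0,"az": 0,"jaw": 1},
    {"tx": -5,"ty": 0,"tz": 0,"ax": 0,"ay": 0,"az": 0,"jaw": 1},
    {"tx": 0,"ty": 0,"tz": 0,"ax": 0,"ay": 0,"az": 0,"jaw": 1},
  ],
)

```text
time: 13.65
eef_pos: [0.4948, -0.1859, 0.0433]
ee_rot: [-2.986, -0.974, 0.005]
wrist_force: [-0.5, -0.2, 5.0]
grip_width: 0.535
gripper_force: 30.0
```

```bash
python3 - <<'E'
from h import *
import cv2
from cell import snapshot,manip
np.set_printoptions(linewidth=180,precision=2,suppress=True)
o=manip.observe();T0=axes(YT,0).inv().apply(o["eef_pos"]-E0)*1000;print(T0,o["wrist_force"],o["torque"])
X=E0+axes(YT,0).apply([.070,.0003,0]);X[2]=o["eef_pos"][2];plan(X,tool(36.2,0),10)
c=snapshot("top");xs=np.arange(-20,8,2)
for y in(-15,0,15):print(prof(c,"top",xs,y,59,1))
for x in(-2,35):
    ys=range(-34,36,2);print(x,np.array([prof(c,"top",[x],y,59,.2)[0] for y in ys]))
E
```

```text
[125.14   0.25 -11.67] [-0.5  -0.15  5.02] [-0.21  0.17  0.04]
10 rows t [-5.51 -0.    0.01] a [-0.  0. -0.] from [ 0.49 -0.19  0.04]
[ 34.8  33.4  32.6  32.4  33.8  70.2 152.6 195.  187.  175.8 170.6 170.  169.4 169.4]
[ 26.2  27.4  23.8  25.6  28.4  56.4 118.6 159.2 171.  174.  179.2 180.  185.2 194.4]
[ 26.8  27.   24.8  22.2  25.2  48.8 119.6 181.8 206.2 210.6 211.  211.  210.  208.6]
-2 [ 38.   36.   33.4  24.8  49.2 127.8 213.4 239.4 208.2 183.6 171.  170.  170.  170.  170.  171.  171.  174.  184.6 204.2 208.4 210.  211.  210.6 210.6 210.  210.  209.8 205.6
 172.  101.8  43.   24.2  24.   23. ]
35 [ 63.6  63.   56.6  56.8  83.  155.  197.6 206.8 208.  207.  208.6 208.  208.  208.  207.6 197.6 143.8  84.8  58.   60.   57.4  56.   57.   58.   57.   56.2  52.6  49.   46.
  42.4  39.   40.   42.   41.8  41. ]
```

>>> apply_moves(
  commands=[
    {"tx": -7,"ty": 0,"tz": 0,"ax": 0,"ay": 0,"az": 0,"jaw": 1},
    {"tx": -7,"ty": 0,"tz": 0,"ax": 0,"ay": 0,"az": 0,"jaw": 1},
    {"tx": -7,"ty": 0,"tz": 0,"ax": 0,"ay": 0,"az": 0,"jaw": 1},
    {"tx": -7,"ty": 0,"tz": 0,"ax": 0,"ay": 0,"az": 0,"jaw": 1},
    {"tx": -7,"ty": 0,"tz": 0,"ax": 0,"ay": 0,"az": 0,"jaw": 1},
    {"tx": -7,"ty": 0,"tz": 0,"ax": 0,"ay": 0,"az": 0,"jaw": 1},
    {"tx": -7,"ty": 0,"tz": 0,"ax": 0,"ay": 0,"az": 0,"jaw": 1},
    {"tx": -7,"ty": 0,"tz": 0,"ax": 0,"ay": 0,"az": 0,"jaw": 1},
    {"tx": -7,"ty": 0,"tz": 0,"ax": 0,"ay": 0,"az": 0,"jaw": 1},
    {"tx": -7,"ty": 0,"tz": 0,"ax": 0,"ay": 0,"az": 0,"jaw": 1},
  ],
)

```text
time: 14.7
eef_pos: [0.4388, -0.2267, 0.0433]
ee_rot: [-2.985, -0.975, 0.004]
wrist_force: [1.0, 1.9, 2.7]
grip_width: 0.539
gripper_force: 30.0
```

>>> apply_moves(
  commands=[
    {"tx": -4,"ty": 0,"tz": 0,"ax": 0,"ay": 0,"az": 0,"jaw": 1},
    {"tx": -4,"ty": 0,"tz": 0,"ax": 0,"ay": 0,"az": 0,"jaw": 1},
    {"tx": 0,"ty": 0,"tz": 0,"ax": 0,"ay": 0,"az": 0,"jaw": 1},
  ],
)

```text
time: 15.0
eef_pos: [0.432, -0.2317, 0.0434]
ee_rot: [-2.986, -0.974, 0.005]
wrist_force: [-1.3, -1.9, 5.2]
grip_width: 0.533
gripper_force: 30.0
```

```bash
python3 - <<'E'
from h import *
import cv2
from cell import snapshot,manip
np.set_printoptions(linewidth=180,precision=1,suppress=True)
o=manip.observe();print(axes(YT,0).inv().apply(o["eef_pos"]-E0)*1000,o["wrist_force"],o["torque"])
for n in("top","side"):
    c=snapshot(n);xs=np.arange(-98,-70,2);x2=np.arange(-10,14,1.)
    cv2.imwrite(f"pics/{n}8.png",c)
    for y in(-12,0,12):print(n,"front",prof(c,n,xs,y,59,1))
    for y in(-12,0,12):print(n,"score",prof(c,n,x2,y,59,1))
E
```

```text
[ 47.4   0.4 -11.6] [-1.3 -1.9  5.2] [-0.3  0.3 -0. ]
top front [ 59.8  56.6  55.   54.   52.4  70.4 122.4 162.2 171.2 167.4 167.4 167.  166.8 167. ]
top front [ 43.2  42.   39.4  39.2  39.8  55.  101.4 151.6 166.6 169.  167.4 160.6 137.4 106.8]
top front [ 30.   28.   26.6  26.4  24.8  38.4  68.   87.4  92.   91.2  86.6  93.8 105.   91.6]
top score [55.4 55.6 55.2 55.  54.  53.2 53.8 53.6 51.2 49.6 49.  48.4 48.  47.  46.6 47.2 47.  47.  46.6 46.6 47.2 47.6 47.2 47.6]
top score [62.6 62.4 63.  63.4 63.4 62.6 63.  64.  64.  64.  64.  63.8 64.  64.2 64.8 64.6 64.6 65.2 64.8 64.  63.6 64.  64.2 64. ]
top score [63.6 64.2 64.6 65.2 65.6 65.4 65.6 66.  66.8 66.8 66.4 66.6 67.4 67.6 67.6 67.6 68.  68.6 69.6 69.4 67.8 66.8 67.2 67. ]
side front [ 29.8  30.8  30.4  31.   38.8  58.2  94.2 125.2 135.  128.6 119.  118.  120.  120.2]
side front [ 31.   27.4  28.6  31.8  38.   52.8  79.4 101.2 114.4 119.6 119.8 119.6 119.6 120.4]
side front [ 31.6  30.6  31.   34.4  39.6  53.4  77.   99.6 114.8 118.  120.4 125.2 136.8 148.6]
side score [156.2 157.  155.2 152.6 151.4 149.  141.8 132.  120.8 107.6  94.2  84.8  78.6  80.6  88.8  97.6 107.  113.2 115.8 118.  118.6 118.8 118.2 117.6]
side score [155.  154.6 154.6 153.6 151.  147.  139.8 129.8 119.4 109.6  98.2  88.   80.4  76.4  82.8  93.6 103.6 111.8 115.8 117.6 119.  119.8 119.2 117.6]
side score [154.  154.8 155.6 156.6 157.  156.  154.6 150.6 142.4 131.8 118.8 104.   94.6  89.   88.   93.6 101.  108.4 114.6 117.4 119.  120.  120.2 118.4]
```

>>> apply_moves(
  commands=[
    {"tx": -1.6,"ty": 0,"tz": 0,"ax": 0,"ay": 0,"az": 0,"jaw": 1},
    {"tx": -1.6,"ty": 0,"tz": 0,"ax": 0,"ay": 0,"az": 0,"jaw": 1},
    {"tx": 0,"ty": 0,"tz": 0,"ax": 0,"ay": 0,"az": 0,"jaw": 1},
  ],
)

```text
time: 15.4
eef_pos: [0.4303, -0.2329, 0.0434]
ee_rot: [-2.985, -0.976, 0.003]
wrist_force: [1.3, 1.1, 1.9]
grip_width: 0.541
gripper_force: 30.0
```

```bash
python3 - <<'E'
from h import *
import cv2
from cell import snapshot,manip
np.set_printoptions(linewidth=180,precision=1,suppress=True)
o=manip.observe();print(axes(YT,0).inv().apply(o["eef_pos"]-E0)*1000,o["wrist_force"],o["torque"])
c=snapshot("side");cv2.imwrite("pics/side9.png",c);t=snapshot("top");cv2.imwrite("pics/top9.png",t)
for y in(-12,0,12):print(prof(c,"side",np.arange(-8,8,1.),y,59,1))
for y in(-12,0):print(prof(t,"top",np.arange(-98,-78,2),y,59,1))
P=proj("side",E0+axes(YT,0).apply([-.0008,0,.004]));print(P)
cv2.imwrite("pics/fin.png",np.hstack([cv2.resize(c[200:290,250:350],(500,450),interpolation=cv2.INTER_CUBIC),cv2.resize(t[180:310,300:380],(277,450),interpolation=cv2.INTER_CUBIC)]))
E
```

```text
[ 45.4   0.4 -11.6] [1.3 1.1 1.9] [ 0.  -0.1  0. ]
[151.2 145.6 139.4 131.  119.  105.6  92.6  82.6  81.2  83.6  88.   95.8 103.2 110.2 117.  119. ]
[150.  143.6 135.  126.6 117.6 106.8  95.2  83.6  78.   82.   88.6  97.2 105.  111.2 116.  119.6]
[153.6 153.6 152.4 150.  146.6 138.  123.6 108.8  94.4  88.8  92.4  99.  107.  111.8 114.4 116.2]
[ 58.2  56.   55.   55.2  68.8 121.4 160.  167.4 166.2 165.6]
[ 43.4  41.2  39.6  40.   56.  107.  152.4 166.  167.6 164.2]
[311.1 266.1]
```

View pics/fin.png

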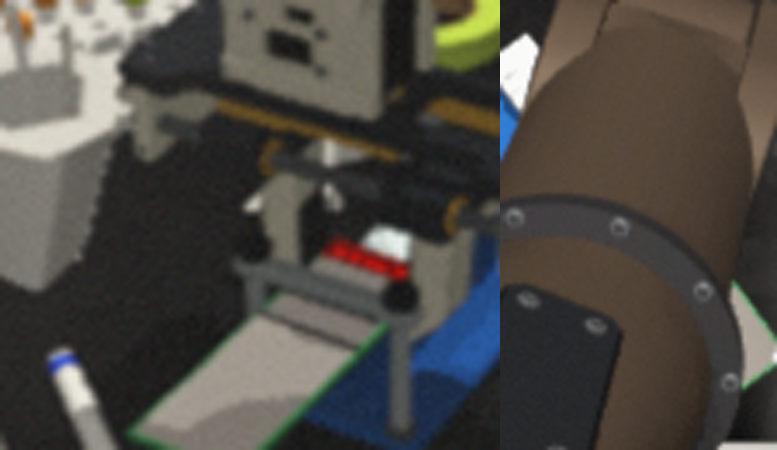

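The left panel shows the score running (262,318)–(350,352), just in front of the bridge, with the plate level and held at its taped end. The numbers put it about 1 mm short of the edge, so I'll nudge it once more and hold.

>>> apply_moves(
  commands=[
    {"tx": -0.9,"ty": 0,"tz": 0,"ax": 0,"ay": 0,"az": 0,"jaw": 1},
    {"tx": 0,"ty": 0,"tz": 0,"ax": 0,"ay": 0,"az": 0,"jaw": 1},
    {"tx": 0,"ty": 0,"tz": 0,"ax": 0,"ay": 0,"az": 0,"jaw": 1},
    {"tx": 0,"ty": 0,"tz": 0,"ax": 0,"ay": 0,"az": 0,"jaw": 1},
    {"tx": 0,"ty": 0,"tz": 0,"ax": 0,"ay": 0,"az": 0,"jaw": 1},
  ],
)

```text
time: 16.0
eef_pos: [0.4295, -0.2335, 0.0434]
ee_rot: [-2.985, -0.975, 0.004]
wrist_force: [-0.2, 0.4, 0.6]
grip_width: 0.535
gripper_force: 30.0
```

```bash
python3 - <<'E'
from h import *
from cell import snapshot,manip
np.set_printoptions(linewidth=180,precision=1,suppress=True)
o=manip.observe();print(axes(YT,0).inv().apply(o["eef_pos"]-E0)*1000,o["wrist_force"],o["torque"])
c=snapshot("side");t=snapshot("top")
for y in(-12,0,12):print(prof(c,"side",np.arange(-8,8,1.),y,59,1))
for y in(-12,0):print(prof(t,"top",np.arange(-98,-78,2),y,59,1))
E
```

```text
[ 44.3   0.4 -11.6] [-0.2  0.4  0.6] [ 0.1 -0.1  0.1]
[144.6 136.6 127.4 116.4 103.   90.4  79.   74.4  79.8  88.6  98.2 107.6 113.4 117.2 119.8 119.8]
[149.2 142.4 133.4 123.6 112.  100.   88.8  80.   79.2  86.8  95.6 105.4 111.2 114.2 116.8 118.4]
[153.4 153.  150.2 145.2 138.  125.2 111.2 100.2  93.2  95.6 102.  108.6 114.2 116.4 117.  117.2]
[ 57.6  55.2  54.   59.   95.4 147.8 167.8 169.2 166.8 166. ]
[ 43.   41.2  39.2  43.2  72.6 128.8 162.6 167.4 167.4 162. ]
```

```bash
python3 -c "
from cell import manip
print(manip.hand_in())"
```

```text
the job is handed in; nothing more can be done
None
```

I laid the scored plate coated face up behind the bridge, then slid it out until the score line sat over the snapping edge, within about 1 mm by the camera measurements. I handed it in at about 16 s with the plate still gripped and level; no verdict was returned.

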